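Clear the glue press and rack the templates

TASK

Clear the glue press: draw every plate out of its narrow gap by the edge that shows. Stand each acrylic template on edge, right way up, in the rack slot tagged with its own colour, down on the slot's floor, and push the steel cutting guide foot first down into the spring clip at the end of the rack until it snaps fully home. The rack may be knocked out of place meanwhile; leave the tape measure, the thread cone and the white pot where they are.

Things in the scene. Friction and masses are not known exactly. Their poses are not given: they have to be found in the camera images.
- glue_press: wooden glue press, fixed, 236 (its x) x 122 (y) x 90 mm; origin under its centre. Five gaps along its y, at its x = -84, -42, 0, 42, 84 mm: 11 mm wide, 100 long, floor 10 mm and rim 90 mm above the table. The plates stand in them in any order (a gap may be empty), the top 30 mm showing, wedged by a sprung pad on the +x side (about 10 N): 4 to 15 N to draw one straight up, so grip firmly.
- rack: loose wooden rack, 2.2 kg, 222 (its x) x 120 mm (y), origin under its centre; it slides if knocked. Four slots along its y at its x = -84, -42, 0, 42 mm (tags red, yellow, green, blue), 15 mm wide between teeth that reach 57 mm above the table, 102 mm long between end lips (38 mm high) bearing the tags. At x = 89 mm the dark steel spring clip for the guide, 60 mm high.
- slot_red (a point): centre of the floor of the rack's red-tagged slot, 12 mm above the rack's underside; axes as the rack's (the slot runs along y)
- slot_yellow (a point): centre of the floor of the rack's yellow-tagged slot, 12 mm above the rack's underside; axes as the rack's (the slot runs along y)
- slot_green (a point): centre of the floor of the rack's green-tagged slot, 12 mm above the rack's underside; axes as the rack's (the slot runs along y)
- slot_blue (a point): centre of the floor of the rack's blue-tagged slot, 12 mm above the rack's underside; axes as the rack's (the slot runs along y)
- clip (a point): centre of the spring clip's floor, 12 mm above the rack's underside; axes as the rack's. The pocket is 14 mm wide along x. Two sprung brass rollers, 28 mm above this point and 52 mm apart along y, drop into the guide's notches when it stands on this floor. The guide first stops on them about 22 mm too high; pushing past takes 6 to 12 N, and below about 6 mm it snaps down.
- red_mid (a point): centre of the red acrylic template, a plate 10 (its x, the thickness) x 90 (its y) x 110 mm (its z, up at the start), 0.11 kg, with black stitch dots; its upper edge is 55 mm above this point. Turned half about z it serves as well. May be absent.
- yellow_mid (a point): centre of the yellow acrylic template, a plate 10 (its x, the thickness) x 90 (its y) x 110 mm (its z, up at the start), 0.11 kg, with black stitch dots; its upper edge is 55 mm above this point. Turned half about z it serves as well. May be absent.
- green_mid (a point): centre of the green acrylic template, a plate 10 (its x, the thickness) x 90 (its y) x 110 mm (its z, up at the start), 0.11 kg, with black stitch dots; its upper edge is 55 mm above this point. Turned half about z it serves as well. May be absent.
- blue_mid (a point): centre of the blue acrylic template, a plate 10 (its x, the thickness) x 90 (its y) x 110 mm (its z, up at the start), 0.11 kg, with black stitch dots; its upper edge is 55 mm above this point. Turned half about z it serves as well. May be absent.
- guide_mid (a point): centre of the steel cutting guide, a plate 10 (its x, the thickness) x 60 (its y) x 110 mm (its z, up at the start), 0.16 kg, tapered to 48 mm at the foot, with a notch 6 mm deep in both side edges 28 mm above the foot; its upper edge is 55 mm above this point. Turned half about z it serves as well. Always present.
- tape_measure: teal tape measure, 64x80x25 mm, origin under its centre; bystander
- thread_cone_orange: cone of orange thread, 62 mm across, 98 mm high, origin under its centre; bystander
- snap_pot: round white plastic pot with lid, 69 mm across, 31 mm high, origin under its centre; bystander
- template_red: the template red: same axes as its centre point, origin under its foot
- template_yellow: the template yellow: same axes as its centre point, origin under its foot
- template_green: the template green: same axes as its centre point, origin under its foot
- template_blue: the template blue: same axes as its centre point, origin under its foot
- guide: the guide: same axes as its centre point, origin under its foot

How it is judged:
At the end, for the whole second after the job is handed in: Each template upright (0.16 rad) in the slot of its colour, within 8 mm across, 12 mm along, foot within 4 mm of the floor; guide snapped home in the clip (foot within 2.5 mm of the floor, 5 mm sideways, upright within 0.1 rad); rack flat; all released and at rest (x of red_mid in the frame of slot_red between -0.008 and 0.008 m and y of red_mid in the frame of slot_red between -0.012 and 0.012 m and z of red_mid in the frame of slot_red between 0.048 and 0.059 m and angle between each of red_mid, yellow_mid, green_mid, blue_mid's own z axis and vertical below 0.16 rad and x of yellow_mid in the frame of slot_yellow between -0.008 and 0.008 m and y of yellow_mid in the frame of slot_yellow between -0.012 and 0.012 m and z of yellow_mid in the frame of slot_yellow between 0.048 and 0.059 m and x of green_mid in the frame of slot_green between -0.008 and 0.008 m and y of green_mid in the frame of slot_green between -0.012 and 0.012 m and z of green_mid in the frame of slot_green between 0.048 and 0.059 m and x of blue_mid in the frame of slot_blue between -0.008 and 0.008 m and y of blue_mid in the frame of slot_blue between -0.012 and 0.012 m and z of blue_mid in the frame of slot_blue between 0.048 and 0.059 m and x of guide_mid in the frame of clip between -0.005 and 0.005 m and y of guide_mid in the frame of clip between -0.005 and 0.005 m and z of guide_mid in the frame of clip between 0.05 and 0.0575 m and angle between guide_mid's own z axis and vertical below 0.1 rad and linear speed of each of template_red, template_yellow, template_green, template_blue, guide, rack below 0.02 m/s and angle between rack's own z axis and vertical below 0.05 rad); the robot touches nothing.
It fails at once if the tape measure is shifted by more than 3 cm (distance of tape_measure from where it was at the start of the episode above 0.03 m).
It fails at once if the thread cone orange is shifted by more than 3 cm (distance of thread_cone_orange from where it was at the start of the episode above 0.03 m).
It fails at once if the snap pot is shifted by more than 3 cm (distance of snap_pot from where it was at the start of the episode above 0.03 m).
Of template_red, template_yellow, template_green, template_blue only 3 to 4 are there at a start; the rules pass over those that are not, and their reading is None.
At some moment in a run one of rack may be knocked a few centimetres aside while the robot is not near it.
It also fails if it takes over 208 s, if anything falls off the work surface, if the arm or the gripper's body presses on something with over 40 N, if the wrist force passes 120 N, or if a joint passes its speed limit or range.

ROBOT

A 6-joint arm with a two-finger parallel gripper is mounted at the origin on a cart in front of the work surface, level with it; the furniture and walls round the work are solid. World frame = base frame: x ahead of the robot, y to its left, z up, the work surface at z = 0. Lengths are in m, angles in rad, forces in N, time in s.
With the tool pointing down it reaches from about 0.4 to 0.825 m from the base axis. Payload 7 kg.
Tool frame: the origin (TCP) lies between the finger pads; the fingertips stand 8 mm ahead of it and the grasp point (between the pads) lies 11 mm behind it (arm.finger_overhang is the distance from the TCP to the fingertips, in m); z points along the fingers, y is the line along which they close (so a half turn about z gives the same grasp; the last joint's range is limited). The gripper opens to 88 mm and grips with 3 to 60 N. Pads are 19 mm wide; open, the fingers measure 130 mm over their backs; the gripper's body (78 mm by 193 mm) begins 47 mm behind the grasp point.
Start: joints at [1.606, 0.359, 0.012, 0, -1.224, -0.288], TCP at [0.169, 0.654, 0.235] pointing down, gripper open.
Joint ranges: [-3.07, 3.07], [-1.43, 2.12], [-1.02, 1.25], [-3.03, 1.67], [-3.05, -0], [-3.03, 3.03]. Speed limits (rad/s): [2.39, 2.39, 3.01, 3.14, 3.14, 3.14].

INTERFACE

Orientations are given as [roll, pitch, yaw] about the fixed x, y, z axes, in that order (R = Rz(yaw) Ry(pitch) Rx(roll)).
In Python, from station import arm gives the robot as it stands.
- The arm moves only by the tool move_arm, never from a script. Its argument "rows" is text: rows parted by semicolons, each of 7 numbers parted by spaces: the turn, a rotation vector about the tool's x, y, z in degrees, then the shift along the tool's x, y, z in m, then the finger opening in m, from 0 to 0.0876. A call has 1 to 8 rows; each row shifts and turns the commanded pose from where the row before left it, along the tool's axes as they then stand; what a row does not reach is not made up. A row lasts 1/8 s, in which the tool goes at most 62.5 mm and 10.7 degrees, less where a joint would pass 70% of its speed; a pose out of reach is approached as far as the arm can. A call is refused whole if a number of a shift passes 0.0625 or a number of a turn 10.7, either way. A call with a gripper value outside its range is refused whole. The fingers move at their own pace and stop on an object; "squeeze" is the grip in N (left out, the last holds). Time passes only in rows, so rows that do not move let the fingers close. It gives the time, the measured TCP pose, the force, the opening and the grip force at its end, in the units of the state.
- arm.get_state(): the state, without advancing time (a new reading comes with each control period).
- arm.grab_frame(name): name is "side" or "top" or "wrist"; returns (picture, depth): 420x560x3 uint8, blue, green, red; 420x560 float32, m along the optical axis (not along the pixel's ray), 0 where there is no reading.
- arm.camera_model(name): a dict with "mtx" (3x3 intrinsics, pixels), "camera_from_world" (4x4, takes a point from world to camera coordinates); the wrist camera has in their place "mount" (4x4, takes a point from camera to tool coordinates, whose origin is the TCP and whose axes are the flange's). Camera axes: x right, y down, z forward; pixel columns grow to the right and rows downward; lengths in m; the calibration is good to about 2 mm. A picture is of the moment at which its call begins: read the wrist's pose just before it. camera_model takes no time and is no camera call.
- arm.job_done(): hands the job in; it is judged then, once.
The state is a dict: "t": time; "q": joint angles; "qd": joint speeds; "joint_efforts": joint torques, N m; "eef_pos": TCP position; "ee_rot": TCP orientation; "force": force on the tool from outside, world axes, zero at the start; "moment": the same for the moment, N m; "width": finger opening in m; "gripper_force": force on a finger pad.
Only numpy, scipy, OpenCV 4.12 (cv2) and the standard library are available. Lean on these libraries where they do the work, as an engineer would, in place of code of your own. Each camera call takes 0.05 s, during which the arm holds its last target. There are 200 camera calls.

## Working session

There is one attempt and no reset: what is moved stays moved. The work goes in short steps, Python scripts to look and compute and a tool call to move; the robot and the scene stay as the last step left them, time stands still between calls to the robot, and variables do not carry over. Pictures are saved under pics/ and viewed, at most 14 in all, crops included, and the job is handed in when it is done.

Besides the shell and the picture viewer there is one more tool, called after "Call:" as a command line: name --argument value ..., lists and objects as JSON in quotes. move_arm: Moves the arm, as the interface text tells. Its arguments: {"type":"object","properties":{"rows":{"type":"string"},"squeeze":{"type":"number"}},"required":["rows"]}

```bash
mkdir -p pics; ls
python3 - <<'E'
from station import arm
import cv2,numpy as np
np.set_printoptions(precision=4,suppress=True)
print(arm.get_state())
for n in ("side","top","wrist"):
    im,d=arm.grab_frame(n); cv2.imwrite(f"pics/{n}0.png",im); np.savez(f"{n}0.npz",im=im,d=d); print(n,arm.camera_model(n))
a=cv2.imread("pics/side0.png");b=cv2.imread("pics/top0.png")
E
```

```text
pics
{'t': 0.0, 'q': array([ 1.6061,  0.3594,  0.011 , -0.0004, -1.2241, -0.2881]), 'qd': array([-0.0008, -0.0012,  0.0013, -0.0005, -0.0003,  0.0004]), 'joint_efforts': array([ -0.001 , -58.2707,  29.3063,   6.9975,   0.007 ,  -0.0002]), 'eef_pos': array([0.1687, 0.6531, 0.2336]), 'ee_rot': array([ 3.1399, -0.0002, -0.2529]), 'force': array([-0.0876, -0.4363,  0.4862]), 'moment': array([-0.035 ,  0.0077, -0.0003]), 'gripper_force': 0.0, 'width': 0.08781520960998729}
side {'mtx': array([[530.6204,   0.    , 270.1918],
       [  0.    , 530.6204, 214.5277],
       [  0.    ,   0.    ,   1.    ]]), 'camera_from_world': array([[ 0.9253, -0.3788, -0.0165, -0.3905],
       [-0.1679, -0.3701, -0.9137,  0.2646],
       [ 0.34  ,  0.8482, -0.4061,  0.5888],
       [ 0.    ,  0.    ,  0.    ,  1.    ]])}
top {'mtx': array([[448.341 ,   0.    , 278.8986],
       [  0.    , 448.341 , 203.9471],
       [  0.    ,   0.    ,   1.    ]]), 'camera_from_world': array([[-0.0232, -0.9988, -0.0435,  0.3778],
       [-0.9897,  0.0291, -0.1404,  0.5669],
       [ 0.1415,  0.0398, -0.9891,  0.8712],
       [ 0.    ,  0.    ,  0.    ,  1.    ]])}
wrist {'mtx': array([[289.5349,   0.    , 273.0757],
       [  0.    , 289.5349, 204.892 ],
       [  0.    ,   0.    ,   1.    ]]), 'mount': array([[ 0.0002, -0.9558, -0.294 ,  0.0791],
       [ 1.    ,  0.0003, -0.0003,  0.0014],
       [ 0.0003, -0.294 ,  0.9558, -0.1495],
       [ 0.    ,  0.    ,  0.    ,  1.    ]])}
```

View pics/top0.png

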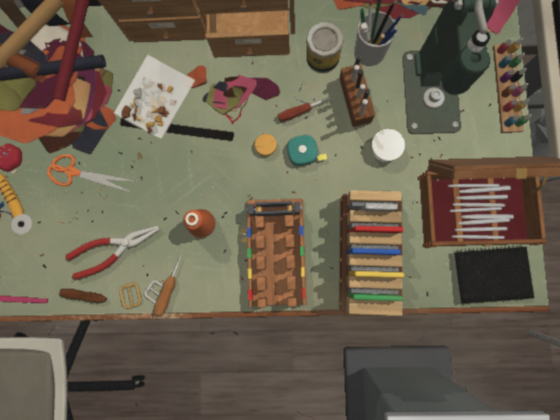

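View pics/side0.png

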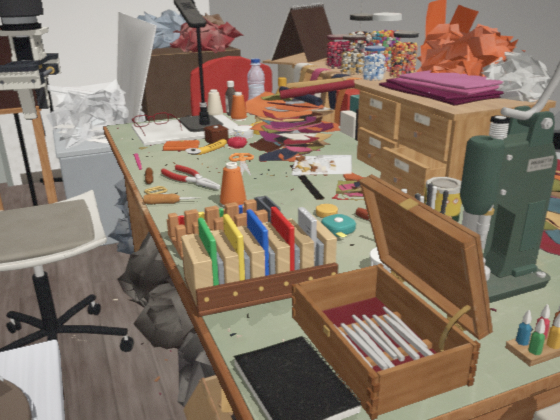

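The top view shows the press at about (373,252). Its plates, from the top down, are steel guide (row 206), red, blue, yellow and green. The rack is at about (276,253) with the clip at its top end (row 208). The pot is at (388,145), the tape at (303,151) and the cone at (200,222).

```bash
cat > h.py <<'E'
from station import arm
import cv2,numpy as np
from scipy.spatial.transform import Rotation as R
np.set_printoptions(precision=4,suppress=True)
def T_wc(n,st=None):
    m=arm.camera_model(n)
    if n!="wrist": return m["mtx"],np.linalg.inv(m["camera_from_world"])
    T=np.eye(4);T[:3,:3]=R.from_euler('xyz',st["ee_rot"]).as_matrix();T[:3,3]=st["eef_pos"]
    return m["mtx"],T@m["mount"]
def ray(n,uv,z,st=None):
    K,T=T_wc(n,st);uv=np.atleast_2d(np.float64(uv))
    d=np.c_[uv,np.ones(len(uv))]@np.linalg.inv(K).T@T[:3,:3].T;o=T[:3,3]
    return o+d*((z-o[2])/d[:,2])[:,None]
def cloud(n,d,st=None):
    K,T=T_wc(n,st);v,u=np.mgrid[:d.shape[0],:d.shape[1]]
    p=np.stack([(u-K[0,2])/K[0,0]*d,(v-K[1,2])/K[1,1]*d,d],-1)
    P=p@T[:3,:3].T+T[:3,3];P[d==0]=np.nan;return P
def proj(n,P,st=None):
    K,T=T_wc(n,st);p=(np.atleast_2d(P)-T[:3,3])@T[:3,:3];p=p@K.T;return p[:,:2]/p[:,2:]
HUE={'red':[(0,6),(174,180)],'yellow':[(20,32)],'green':[(50,75)],'blue':[(105,125)]}
def mask(im,c,s=130,v=60):
    h=cv2.cvtColor(im,cv2.COLOR_BGR2HSV);m=0
    for a,b in HUE[c]: m=m|cv2.inRange(h,(a,s,v),(b,255,255))
    return m
E
python3 - <<'E'
from h import *
f=np.load("top0.npz");im,d=f["im"],f["d"];P=cloud("top",d)
print("table z",np.nanmedian(P[300:310,320:335,2]))
for c in HUE:
    m=mask(im,c);n,l,s,ce=cv2.connectedComponentsWithStats(m)
    for i in range(1,n):
        x,y,w,h,a=s[i]
        if a<8 or not(235<x<410 and 190<y<315):continue
        pts=np.argwhere(l==i)[:,::-1];print(c,(x,y,w,h,a),"z",np.nanmedian(P[l==i][:,2]),"xyz",np.nanmedian(P[l==i],0), "ray.12",ray("top",ce[i],.12)[0,:2],"ray.03",ray("top",ce[i],.03)[0,:2])
cv2.imwrite("pics/c1.png",cv2.resize(im[190:320,235:415],None,fx=4.4,fy=4.4,interpolation=cv2.INTER_CUBIC))
# height mask
for lo,hi,nm,(u0,u1) in((.052,.063,"rackteeth",(238,315)),(.083,.096,"press rim",(333,412)),(.113,.127,"plates",(333,412))):
    z=P[190:318,u0:u1];k=(z[...,2]>lo)&(z[...,2]<hi);q=z[k][:,:2].astype(np.float32);r=cv2.minAreaRect(q);print(nm,k.sum(),r,np.nanmin(q,0),np.nanmax(q,0))
E
```

```text
table z 0.000981693285912244
red (np.int32(348), np.int32(226), np.int32(55), np.int32(7), np.int32(312)) z 0.11933008554445285 xyz [0.5147 0.1777 0.1193] ray.12 [0.5143 0.1787] ray.03 [0.5215 0.1629]
red (np.int32(248), np.int32(289), np.int32(5), np.int32(11), np.int32(52)) z 0.0399271410306164 xyz [0.3961 0.4255 0.0399] ray.12 [0.4003 0.417 ] ray.03 [0.3954 0.4268]
red (np.int32(301), np.int32(288), np.int32(5), np.int32(10), np.int32(39)) z 0.04015166734910158 xyz [0.3959 0.3188 0.0402] ray.12 [0.401  0.3194] ray.03 [0.3961 0.3187]
yellow (np.int32(301), np.int32(267), np.int32(4), np.int32(10), np.int32(38)) z 0.03893036977754244 xyz [0.4385 0.3193 0.0389] ray.12 [0.4393 0.3194] ray.03 [0.4385 0.3187]
yellow (np.int32(248), np.int32(268), np.int32(4), np.int32(11), np.int32(43)) z 0.04020380725865613 xyz [0.438  0.4253 0.0402] ray.12 [0.4385 0.4174] ray.03 [0.4377 0.4272]
yellow (np.int32(348), np.int32(271), np.int32(56), np.int32(7), np.int32(304)) z 0.1200866543447443 xyz [0.4316 0.1832 0.1201] ray.12 [0.4316 0.1843] ray.03 [0.43  0.169]
blue (np.int32(300), np.int32(226), np
[... 234 characters left out ...]
z [0.5215 0.4259 0.0395] ray.12 [0.5155 0.4177] ray.03 [0.5229 0.4275]
blue (np.int32(348), np.int32(249), np.int32(52), np.int32(6), np.int32(227)) z 0.12005087381633262 xyz [0.4735 0.1848 0.1201] ray.12 [0.4734 0.1851] ray.03 [0.4763 0.1699]
rackteeth 1383 ((0.4772665500640869, 0.3753044903278351), (0.10419651865959167, 0.20894700288772583), 89.11333465576172) [0.3732 0.3218] [0.582  0.4261]
press rim 3812 ((0.474923700094223, 0.17972831428050995), (0.10054362565279007, 0.23647698760032654), 86.80120849609375) [0.3563 0.1253] [0.5943 0.2359]
plates 1266 ((0.4741663932800293, 0.18137134611606598), (0.09385354816913605, 0.17826028168201447), 87.80390930175781) [0.3838 0.1329] [0.5636 0.2298]
```

View pics/c1.png

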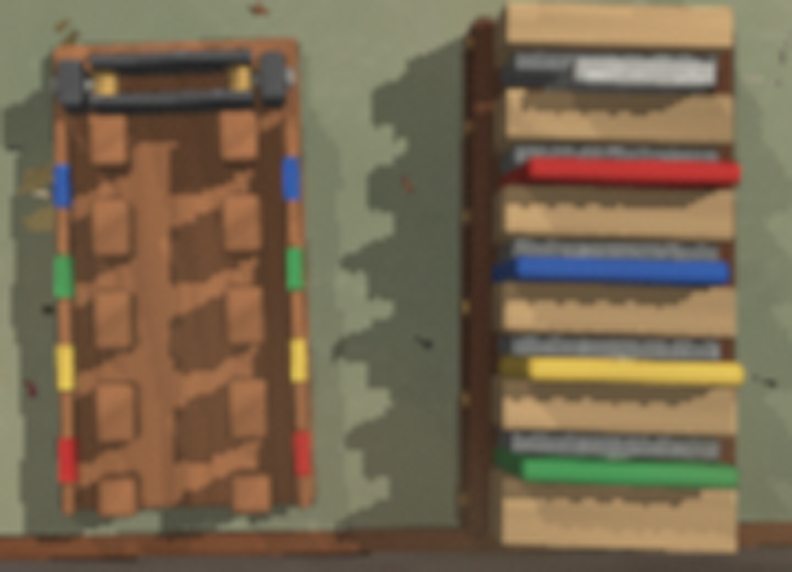

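The crop shows the tags red (bottom), yellow, green and blue below the clip on both sides of the rack. The plates sit in the press gaps, tops clear. I turn the tool first, so that it closes along world x.

Call:
move_arm --rows "0 0 9.44 0 0 0 0.0876;0 0 9.44 0 0 0 0.0876;0 0 9.44 0 0 0 0.0876;0 0 9.44 0 0 0 0.0876;0 0 9.44 0 0 0 0.0876;0 0 9.44 0 0 0 0.0876;0 0 9.44 0 0 0 0.0876;0 0 9.44 0 0 0 0.0876"

```text
t: 1.15
eef_pos: [0.1688, 0.6533, 0.2342]
ee_rot: [3.142, -0.001, -1.576]
force: [0.1, -0.3, -0.6]
width: 0.0877
gripper_force: 0.0
```

Call:
move_arm --rows "0 0 0 0.05 -0.045 -0.005 0.05;0 0 0 0.06 -0.045 -0.005 0.024;0 0 0 0.06 -0.045 -0.005 0.024;0 0 0 0.06 -0.045 0 0.024;0 0 0 0.06 -0.045 0 0.024;0 0 0 0.05 -0.035 0 0.024;0 0 0 0.03 -0.02 0 0.024;0 0 0 0 0 0 0.024"

```text
t: 2.15
eef_pos: [0.4163, 0.3253, 0.2475]
ee_rot: [3.141, -0.0, -1.574]
force: [0.6, 1.1, 0.1]
width: 0.0243
gripper_force: 0.0
```

Call:
move_arm --rows "0 0 -0.1 0.0125 -0.029 -0.02 0.024;0 0 -0.1 0.0125 -0.029 -0.02 0.024;0 0 0 0 0 0 0.024;0 0 0 0 0 0 0.024"

```text
t: 2.65
eef_pos: [0.4727, 0.3027, 0.2867]
ee_rot: [3.141, -0.0, -1.568]
force: [0.5, 0.8, 0.2]
width: 0.0239
gripper_force: 0.0
```

```bash
cat > look.py <<'E'
from h import *
import sys
HUE['green']=[(45,85)]
def edgefit(q):
    # robust line fit -> angle of direction wrt +y, centre
    vx,vy,x0,y0=cv2.fitLine(q.astype(np.float32),cv2.DIST_HUBER,0,.001,.001).ravel()
    if vy<0: vx,vy=-vx,-vy
    return np.degrees(np.arctan2(-vx,vy))
def look(tag):
    st=arm.get_state();im,d=arm.grab_frame("wrist");cv2.imwrite(f"pics/{tag}.png",im);np.savez(f"{tag}.npz",im=im,d=d)
    P=cloud("wrist",d,st);res={}
    for c in HUE:
        m=mask(im,c,110,50);n,l,s,ce=cv2.connectedComponentsWithStats(m)
        for i in range(1,n):
            if s[i][4]<25: continue
            k=l==i;z=P[k];xy=np.nanmedian(z,0)
            if not(.3<xy[0]<.7 and .05<xy[1]<.5):continue
            top=np.nanmax(z[:,2])if np.isfinite(z[:,2]).any() else 0
            if top>.1:
                kk=k&(np.abs(P[...,2]-.120)<.006);q=P[kk][:,:2]
                if len(q)>20: print("plate",c,s[i],"centre",(q.min(0)+q.max(0))/2,"mean",q.mean(0),"ext",np.ptp(q,0),"yaw",edgefit(q),"z",np.median(P[kk][:,2]))
            else: print("tag",c,s[i],"xyz",xy,"zmax",top)
    return st,im,P
if __name__=="__main__": 
    st,im,P=look(sys.argv[1]); print(st["t"],st["eef_pos"],st["ee_rot"])
E
python3 look.py w1
```

```text
plate red [ 225   17   14   99 1245] centre [0.5152 0.1751] mean [0.5147 0.1738] ext [0.0141 0.0879] yaw -3.1634066 z 0.11875222156583407
tag red [318 183  16   8 110] xyz [0.3967 0.3161 0.038 ] zmax 0.040428866581524336
plate yellow [ 301   21   21   98 1276] centre [0.4317 0.1785] mean [0.4317 0.1773] ext [0.0132 0.0886] yaw -2.983622 z 0.11875082282101371
tag yellow [123 143  12  14 113] xyz [0.6818 0.2699 0.0105] zmax 0.012876938698336449
tag yellow [289 182  15   9 124] xyz [0.4389 0.3163 0.0379] zmax 0.04104503398421261
tag yellow [200 201   8   7  40] xyz [0.5701 0.3396 0.0447] zmax 0.04673059869416668
tag yellow [288 249   6  11  49] xyz [0.4433 0.4235 0.0377] zmax 0.05377592576615098
plate green [ 336   27   29   96 1569] centre [0.3902 0.1834] mean [0.3906 0.1817] ext [0.0129 0.0886] yaw -2.9562469 z 0.11880618349344657
tag green [260 183  14   8 111] xyz [0.4804 0.3172 0.038 ] zmax 0.040458220535367406
tag green [261 250  13   9 107] xyz [0.4802 0.423  0.0375] zmax 0.05483152095644378
plate blue [264  25  15  97 909] centre [0.4738 0.1824] mean [0.4738 0.1809] ext [0.013  0.0892] yaw -3.015847 z 0.11886202706985827
tag blue [230 183  15   8 107] xyz [0.5222 0.3174 0.0382] zmax 0.04025882218132121
2.65 [0.4727 0.3027 0.2867] [ 3.1405 -0.0005 -1.5675]
```

View pics/w1.png

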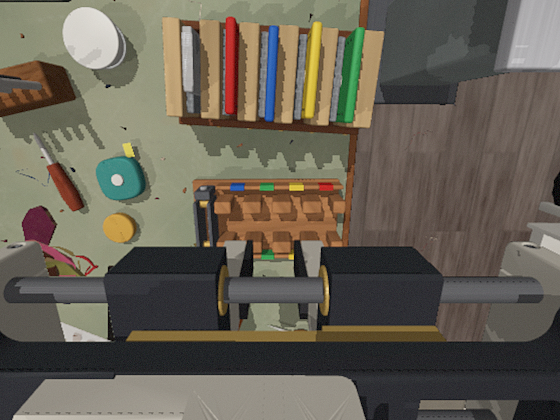

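The wrist view shows all five plates in the press, guide at (190,70). Red (231,65), blue (271,72), yellow (312,68) and green (352,75) follow. The rack is below it with the clip at the left (205,220). Next I need the guide's position.

Run:
```python
from h import *
from look import edgefit
f=np.load("w1.npz");P=cloud("wrist",f["d"],dict(eef_pos=np.array([.4727,.3027,.2867]),ee_rot=np.array([3.1405,-.0005,-1.5675])))
k=(abs(P[...,2]-.119)<.006)&(abs(P[...,0]-.556)<.015)&(abs(P[...,1]-.18)<.06);q=P[k][:,:2]
print(len(q),q.min(0),q.max(0),q.mean(0),edgefit(q),np.median(P[k][:,2]))
q=q[(q[:,0]>.545)];print(np.percentile(q,[2,50,98],0))
# clip bars height ~.06-.072
k=(P[...,2]>.055)&(P[...,2]<.08)&(abs(P[...,0]-.57)<.03)&(abs(P[...,1]-.37)<.07);q=P[k][:,:2];print("clip",len(q),np.percentile(q,[1,50,99],0),np.percentile(P[k][:,2],[5,50,95]))
```

```text
761 [0.5502 0.139 ] [0.5632 0.1983] [0.5562 0.1678] -3.017541 0.11908746023134853
[[0.5507 0.1401]
 [0.5561 0.1675]
 [0.5621 0.1968]]
clip 469 [[0.5403 0.3348]
 [0.5597 0.3594]
 [0.5805 0.3985]] [0.0554 0.0586 0.0603]
```

```bash
cat > go.py <<'E'
import sys;from h import *
st=arm.get_state();p=st["eef_pos"];r=st["ee_rot"];yaw=r[2]
x,y,z,yd=map(float,sys.argv[1:5]);M=R.from_euler('xyz',r).as_matrix();Rt=R.from_euler('xyz',[np.pi,0,np.radians(yd)]).as_matrix()
print("t",round(st["t"],2),"pos",p,"rot deg",np.degrees(r),"F",st["force"],"w",round(st["width"],4))
print("turn",np.degrees(R.from_matrix(M.T@Rt).as_rotvec()),"shift now-axes",M.T@(np.array([x,y,z])-p),"after-turn axes",Rt.T@(np.array([x,y,z])-p))
E
python3 go.py .5562 .1687 .15 -93
```

```text
t 2.7 pos [0.4724 0.3027 0.2866] rot deg [179.9327  -0.0408 -89.7805] F [-0.3165  0.105  -0.1665] w 0.0237
turn [ 0.0662 -0.0427  3.2194] shift now-axes [ 0.1342 -0.0834  0.1366] after-turn axes [ 0.1294 -0.0906  0.1366]
```

Call:
move_arm --rows "0 0 3.2 0 0 0 0.02;0 0 0 0.035 -0.024 0.01 0.02;0 0 0 0.035 -0.024 0.03 0.02;0 0 0 0.035 -0.024 0.04 0.02;0 0 0 0.0244 -0.0186 0.036 0.02;0 0 0 0 0 0.02 0.02;0 0 0 0 0 0 0.02"

```text
t: 3.58
eef_pos: [0.5555, 0.168, 0.1495]
ee_rot: [3.138, -0.002, -1.623]
force: [-0.2, 0.1, 0.7]
width: 0.0199
gripper_force: 0.0
```

```bash
python3 go.py .5562 .1687 .102 -93
```

```text
t 3.58 pos [0.5555 0.168  0.1495] rot deg [179.7908  -0.1408 -93.0018] F [-0.2434  0.1149  0.7403] w 0.0199
turn [ 0.2092 -0.1408 -0.0021] shift now-axes [-0.0008 -0.0009  0.0475] after-turn axes [-0.0007 -0.0007  0.0475]
```

Call:
move_arm --rows "0.1 0 0 -0.0007 -0.0007 0.024 0.02;0.1 0 0 0 0 0.0235 0.02;0 0 0 0 0 0 0.02;0 0 0 0 0 0 0;0 0 0 0 0 0 0;0 0 0 0 0 0 0;0 0 0 0 0 0 0" --squeeze 50

```text
t: 4.45
eef_pos: [0.5585, 0.17, 0.1056]
ee_rot: [-3.136, 0.002, -1.623]
force: [-3.2, 2.3, 6.8]
width: 0.0094
gripper_force: 50.0
```

Call:
move_arm --rows "0 0 0 0 0 -0.01 0;0 0 0 0 0 -0.02 0;0 0 0 0 0 -0.03 0;0 0 0 0 0 -0.03 0;0 0 0 0 0 -0.03 0;0 0 0 0 0 -0.03 0;0 0 0 0 0 0 0"

```text
t: 5.32
eef_pos: [0.5584, 0.1695, 0.2571]
ee_rot: [-3.134, 0.003, -1.623]
force: [-0.4, 0.1, -0.9]
width: 0.0096
gripper_force: 50.0
```

```bash
python3 look.py w2; python3 go.py .569 .3705 .235 -89.7
```

```text
plate red [ 303  146   19   94 1150] centre [0.5154 0.1741] mean [0.5157 0.1723] ext [0.0132 0.0888] yaw -2.9496148 z 0.11883899337704368
plate yellow [ 366  146   41   94 1980] centre [0.4317 0.1782] mean [0.4324 0.1758] ext [0.0137 0.0891] yaw -3.4212458 z 0.11877293188117483
plate green [ 410  152   38   90 2194] centre [0.3904 0.1826] mean [0.3913 0.1806] ext [0.0132 0.089 ] yaw -2.8742504 z 0.11876296806440062
plate blue [ 340  154   23   90 1438] centre [0.4743 0.1813] mean [0.4746 0.1795] ext [0.0127 0.0877] yaw -2.9706857 z 0.11887289250267608
5.325 [0.5584 0.1695 0.2571] [-3.1339  0.0027 -1.6232]
t 5.38 pos [0.5575 0.1693 0.2552] rot deg [-179.7037    0.0915  -93.0155] F [ 0.3751 -0.2124 -2.8356] w 0.0095
turn [-0.2989  0.0829 -3.3157] shift now-axes [-0.2015 -0.0008  0.0205] after-turn axes [-0.2011 -0.0126  0.0202]
```

Call:
move_arm --rows "-0.2 0 -3.3 0 0 0 0;0 0 0 -0.04 -0.002 0 0;0 0 0 -0.05 -0.003 0 0;0 0 0 -0.05 -0.003 0 0;0 0 0 -0.05 -0.003 0 0;0 0 0 -0.011 -0.001 0 0;0 0 0 0 0 0 0;0 0 0 0 0 0 0"

```text
t: 6.38
eef_pos: [0.5681, 0.3689, 0.2537]
ee_rot: [3.141, -0.001, -1.566]
force: [-0.3, 0.2, -1.7]
width: 0.0095
gripper_force: 50.0
```

```bash
python3 look.py w3; python3 go.py .569 .3705 .155 -89.7; python3 -c "
from h import *
im,d=arm.grab_frame('side');cv2.imwrite('pics/s3.png',im)
a=cv2.resize(im[150:350,130:400],None,fx=1.5,fy=1.5);b=cv2.imread('pics/w3.png')[100:400,80:480]
c=np.zeros((600,410,3),np.uint8);c[:300,:405]=a[:300,:405];c[300:600,:400]=b;cv2.imwrite('pics/c3.png',c)"
```

```text
plate red [310   0  29  59 812] centre [0.5174 0.2068] mean [0.5178 0.2068] ext [0.0101 0.0268] yaw -2.9284272 z 0.11879614363026197
tag red [401 139  19   7 115] xyz [0.3957 0.3179 0.0385] zmax 0.040297285642552694
tag red [389 217  19  10 141] xyz [0.3952 0.423  0.0376] zmax 0.04048365815967392
plate yellow [ 380    0   59   63 1424] centre [0.4334 0.2084] mean [0.4343 0.2084] ext [0.0108 0.0306] yaw -1.4926807 z 0.11858894898379368
tag yellow [177  92  13  17 156] xyz [0.6817 0.2691 0.0109] zmax 0.01502525048156289
tag yellow [366 138  20   8 134] xyz [0.4383 0.3171 0.0383] zmax 0.04102386108864692
tag yellow [267 157   9   8  55] xyz [0.5696 0.3402 0.0448] zmax 0.046400728786745504
tag yellow [359 217  18  10 144] xyz [0.4376 0.4233 0.0378] zmax 0.040661488241814314
plate green [ 416    0   72   66 1787] centre [0.3921 0.2103] mean [0.393  0.2104] ext [0.0107 0.0362] yaw -2.2163804 z 0.11855008705174358
tag green [334 139  17   7 110] xyz [0.4813 0.3184 0.0386] zmax 0.040457847521897794
tag green [329 218  16   9 124] xyz [0.4804 0.4238 0.0382] zmax 0.04035982311699976
plate blue [ 345    0   44   62 1221] centre [0.4757 0.2101] mean [0.4765 0.2101] ext [0.0105 0.0343] yaw -2.5463672 z 0.11879216478873889
tag blue [301 139  16   7 106] xyz [0.5228 0.3185 0.0387] zmax 0.04067541424227544
tag blue [299 217  15  10 126] xyz [0.5213 0.4237 0.0379] zmax 0.04074350085426254
6.375 [0.5681 0.3689 0.2537] [ 3.1409 -0.0008 -1.5663]
t 6.42 pos [0.5683 0.3689 0.254 ] rot deg [179.9857  -0.0213 -89.7665] F [ 0.0811 -0.2282 -2.2283] w 0.0096
turn [ 0.0143 -0.0213 -0.0665] shift now-axes [-0.0017 -0.0008  0.099 ] after-turn axes [-0.0016 -0.0007  0.099 ]
```

View pics/c3.png

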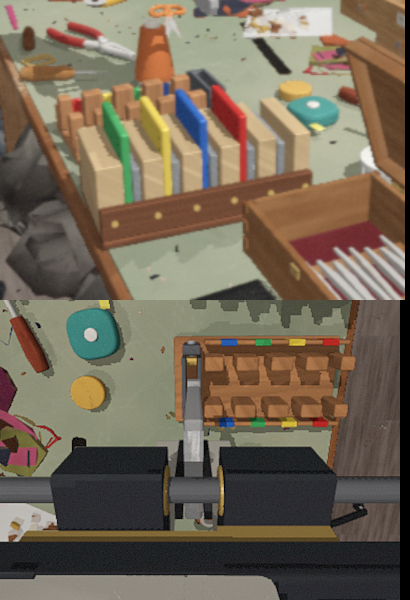

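The composite shows the guide held between the fingers at crop (193,430), hanging over the clip at (190,350). The rack has not moved. I check where the guide sits in the hand.

```bash
cat > inhand.py <<'E'
from h import *
import sys
def inhand(f,st):
    # held plate in tool frame: points ahead of the fingertips
    K,_=T_wc("wrist",st);mt=arm.camera_model("wrist")["mount"]
    d=f["d"];v,u=np.mgrid[:420,:560];p=np.stack([(u-K[0,2])/K[0,0]*d,(v-K[1,2])/K[1,1]*d,d],-1)@mt[:3,:3].T+mt[:3,3]
    k=(d>0)&(abs(p[...,1])<.02)&(abs(p[...,0])<.06)&(p[...,2]>.012)&(p[...,2]<.105)
    return p[k],k
if __name__=="__main__":
    f=np.load(sys.argv[1]+".npz");q,k=inhand(f,arm.get_state())
    for a in np.arange(.01,.11,.01):
        s=q[(q[:,2]>a)&(q[:,2]<a+.01)]
        if len(s)>5: print(f"{a:.2f}",len(s),"x",np.percentile(s[:,0],[2,98]),"y",np.percentile(s[:,1],[2,50,98]))
    print("zmax",np.percentile(q[:,2],[99,100]))
E
python3 inhand.py w3
```

```text
0.01 60 x [0.0297 0.0321] y [-0.0032  0.001   0.0062]
0.02 69 x [0.0303 0.0321] y [-0.0034  0.001   0.0059]
0.03 57 x [0.0301 0.032 ] y [-0.003   0.0016  0.0063]
0.04 49 x [0.0307 0.0321] y [-0.0032  0.0016  0.0058]
0.05 43 x [0.0282 0.032 ] y [-0.0034  0.0017  0.0067]
0.07 75 x [0.0281 0.0321] y [-0.003   0.0018  0.0065]
0.08 12 x [0.0317 0.0321] y [-0.0029  0.0014  0.0057]
zmax [0.0814 0.0822]
```

Call:
move_arm --rows "0 0 -0.17 -0.0043 -0.0025 0 0;0 0 0 0 0 0.03 0;0 0 0 0 0 0.03 0;0 0 0 0 0 0.02 0;0 0 0 0 0 0 0;0 0 0 0 0 0 0"

```text
t: 7.22
eef_pos: [0.5714, 0.3748, 0.1752]
ee_rot: [-3.14, 0.001, -1.563]
force: [-0.0, 0.2, -1.4]
width: 0.0096
gripper_force: 50.0
```

```bash
python3 look.py w4 |grep -v plate; python3 inhand.py w4; python3 go.py .5708 .3732 .13 -89.6; python3 -c "
from h import *
b=cv2.imread('pics/w4.png')[120:400,140:420];cv2.imwrite('pics/c4.png',cv2.resize(b,None,fx=2,fy=2))"
```

```text
tag red [435 138  29  10 192] xyz [0.397  0.3176 0.0386] zmax 0.040446662609512685
tag red [422 238  22  11 191] xyz [0.3954 0.4239 0.038 ] zmax 0.04019441694340009
tag yellow [156  78  17  23 254] xyz [0.6819 0.2691 0.0108] zmax 0.015822308266391916
tag yellow [393 138  28  10 215] xyz [0.4389 0.3172 0.0383] zmax 0.04081522471429955
tag yellow [268 162  13  10  93] xyz [0.569  0.3404 0.0448] zmax 0.04725706139309854
tag green [353 139  24   9 184] xyz [0.4804 0.3184 0.0386] zmax 0.04066327376664908
tag blue [312 139  22   9 178] xyz [0.5227 0.3187 0.0385] zmax 0.04054188057341218
7.225 [0.5714 0.3748 0.1752] [-3.1403  0.0007 -1.5627]
0.01 58 x [0.0296 0.032 ] y [-0.0032  0.0019  0.0063]
0.02 71 x [0.0303 0.0321] y [-0.0034  0.001   0.006 ]
0.03 60 x [0.0303 0.032 ] y [-0.003   0.0013  0.0062]
0.04 46 x [0.0301 0.0321] y [-0.0032  0.0017  0.006 ]
0.05 43 x [0.0282 0.032 ] y [-0.0034  0.0017  0.0067]
0.07 77 x [0.0281 0.032 ] y [-0.003   0.0018  0.0065]
0.08 12 x [0.0316 0.032 ] y [-0.0029  0.0014  0.0057]
zmax [0.0817 0.0829]
t 7.28 pos [0.5715 0.3749 0.1755] rot deg [-179.9032    0.0685  -89.5287] F [ 0.2683 -0.5667 -2.1649] w 0.0094
turn [-0.0968  0.0685  0.0712] shift now-axes [0.0018 0.0008 0.0455] after-turn axes [0.0017 0.0007 0.0455]
```

View pics/c4.png

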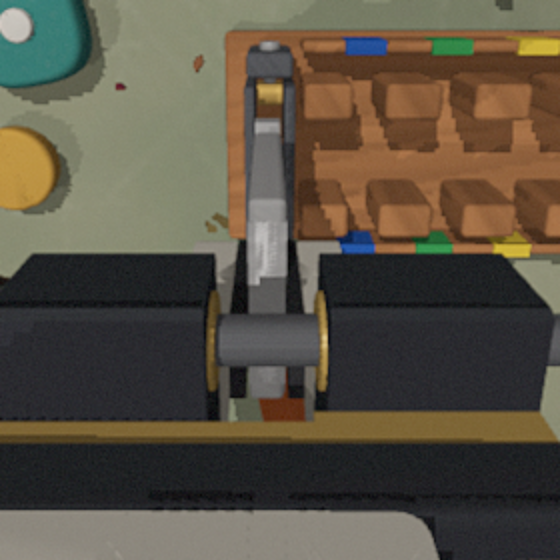

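The crop shows the guide edge at (268,200), in line with the clip pocket and roller at (270,93). I lower it now.

Call:
move_arm --rows "0 0 0 0.0018 0.0005 0.005 0;0 0 0 0 0 0.012 0;0 0 0 0 0 0.012 0;0 0 0 0 0 0.012 0;0 0 0 0 0 0 0"

```text
t: 7.9
eef_pos: [0.5702, 0.3733, 0.1319]
ee_rot: [3.141, 0.0, -1.563]
force: [-0.3, 3.3, -2.2]
width: 0.0096
gripper_force: 50.0
```

Call:
move_arm --rows "0 0 0 0 0 0.006 0;0 0 0 0 0 0.006 0;0 0 0 0 0 0.006 0;0 0 0 0 0 0.004 0;0 0 0 0 0 0.003 0;0 0 0 0 0 0 0"

```text
t: 8.65
eef_pos: [0.57, 0.3727, 0.1077]
ee_rot: [3.141, -0.0, -1.563]
force: [-0.7, 2.0, 1.2]
width: 0.0094
gripper_force: 50.0
```

Call:
move_arm --rows "0 0 0 0 0 0.002 0;0 0 0 0 0 0.002 0;0 0 0 0 0 0 0"

```text
t: 9.02
eef_pos: [0.5709, 0.373, 0.1076]
ee_rot: [-3.139, 0.001, -1.562]
force: [-6.8, -0.3, 22.7]
width: 0.0098
gripper_force: 50.2
```

Call:
move_arm --rows "0 0 0 0 0 -0.003 0.02;0 0 0 0 0 0 0.02;0 0 0 0 0 -0.03 0.02;0 0 0 0 0 -0.04 0.02;0 0 0 0 0 -0.03 0.02;0 0 0 0.0625 0.01 0 0.02;0 0 0 0.0625 0.02 0 0.02;0 0 0 0.04 0.014 0 0.02"

```text
t: 10.02
eef_pos: [0.5274, 0.2084, 0.2063]
ee_rot: [3.14, -0.001, -1.564]
force: [0.5, 0.2, 0.2]
width: 0.0202
gripper_force: 0.0
```

```bash
python3 look.py w5; python3 go.py .5168 .177 .15 -93
python3 - <<'E'
from h import *
f=np.load("w5.npz");st=arm.get_state();P=cloud("wrist",f["d"],st)
k=(P[...,2]>.10)&(P[...,2]<.14)&(abs(P[...,0]-.57)<.03)&(abs(P[...,1]-.37)<.05);q=P[k];print(len(q),np.percentile(q,[2,50,98],0))
E
```

```text
plate red [ 277  111   20  113 1417] centre [0.5151 0.1734] mean [0.5153 0.1711] ext [0.0138 0.0872] yaw -3.1862395 z 0.11891115649590701
plate yellow [ 361  117   43  113 2907] centre [0.4321 0.178 ] mean [0.4325 0.1754] ext [0.0138 0.0886] yaw -3.4135208 z 0.11876012199421503
tag yellow [146 221  13  16 151] xyz [0.6811 0.2675 0.0106] zmax 0.01228748842643873
plate green [ 401  127   52  108 3184] centre [0.3904 0.1828] mean [0.3911 0.1799] ext [0.0144 0.0881] yaw -3.129508 z 0.11872626505707834
plate blue [ 319  126   29  105 1879] centre [0.4739 0.1801] mean [0.4742 0.1779] ext [0.0134 0.0862] yaw -2.899836 z 0.1188548672111619
10.025 [0.5274 0.2084 0.2063] [ 3.1402 -0.0012 -1.5636]
t 10.07 pos [0.5255 0.2051 0.2066] rot deg [179.8451  -0.0903 -89.6654] F [-4.9047 -3.6743 -2.2479] w 0.0199
turn [ 0.1522 -0.0947  3.3345] shift now-axes [0.0279 0.0087 0.0566] after-turn axes [0.0285 0.0072 0.0566]Traceback (most recent call last):
  File "<stdin>", line 3, in <module>
    return _quantile_unchecked(
        a, q, axis, out, overwrite_input, method, keepdims, weights)
    return _ureduce(a,
                    func=_quantile_ureduce_func,
    ...<5 lines>...
                    overwrite_input=overwrite_input,
                    method=method)
    r = func(a, **kwargs)
    result = _quantile(arr,
                       quantiles=q,
    ...<2 lines>...
                       out=out,
                       weights=wgt)
    slices_having_nans = np.isnan(arr[-1, ...])
                                  ~~~^^^^^^^^^
IndexError: index -1 is out of bounds for axis 0 with size 0
```

Call:
move_arm --rows "0.1 0 3.33 0.0 0 0 0.02;0 0 0 0.0285 0.0072 0.01 0.02;0 0 0 0 0 0.03 0.02;0 0 0 0 0 0.0166 0.02;0 0 0 0 0 0 0.02;0 0 0 0 0 0 0.02"

```text
t: 10.82
eef_pos: [0.5207, 0.1834, 0.1509]
ee_rot: [-3.139, -0.0, -1.62]
force: [-0.5, -0.4, 0.7]
width: 0.02
gripper_force: 0.0
```

```bash
python3 go.py .5168 .177 .102 -93
```

```text
t 10.82 pos [0.5207 0.1834 0.1509] rot deg [-179.869    -0.0059  -92.8359] F [-0.5063 -0.3561  0.6617] w 0.02
turn [-0.131  -0.0057  0.1641] shift now-axes [0.0066 0.0037 0.0489] after-turn axes [0.0066 0.0035 0.0489]
```

Call:
move_arm --rows "-0.1 0 0.16 0.0066 0.0036 0 0.02;0 0 0 0 0 0.02 0.02;0 0 0 0 0 0.0289 0.02;0 0 0 0 0 0 0.02;0 0 0 0 0 0 0;0 0 0 0 0 0 0;0 0 0 0 0 0 0;0 0 0 0 0 0 0"

```text
t: 11.82
eef_pos: [0.5167, 0.177, 0.1028]
ee_rot: [-3.14, 0.001, -1.623]
force: [-1.0, -0.1, 5.9]
width: 0.0094
gripper_force: 50.0
```

Call:
move_arm --rows "0 0 0 0 0 -0.01 0;0 0 0 0 0 -0.02 0;0 0 0 0 0 -0.03 0;0 0 0 0 0 -0.03 0;0 0 0 0 0 -0.03 0;0 0 0 0 0 -0.03 0;0 0 -3.4 0 0 0 0;0 0 0 -0.03 0.02 0 0"

```text
t: 12.82
eef_pos: [0.4963, 0.2058, 0.2521]
ee_rot: [-3.141, 0.0, -1.566]
force: [-0.2, 1.3, -1.8]
width: 0.0094
gripper_force: 50.0
```

Call:
move_arm --rows "0 0 0 -0.045 0.026 0 0;0 0 0 -0.045 0.026 0 0;0 0 0 -0.045 0.026 0 0;0 0 0 -0.03 0.022 0 0;0 0 0 0 0 0 0;0 0 0 0 0 0 0"

```text
t: 13.58
eef_pos: [0.3948, 0.3706, 0.2516]
ee_rot: [3.141, -0.0, -1.564]
force: [-0.1, 0.0, -1.2]
width: 0.0098
gripper_force: 50.0
```

```bash
python3 look.py w6|grep -v plate; python3 inhand.py w6; python3 go.py .397 .3723 .2 -89.6
python3 - <<'E'
from h import *
f=np.load("w6.npz");st=arm.get_state();P=cloud("wrist",f["d"],st)
k=(P[...,2]>.10)&(P[...,2]<.14)&(abs(P[...,0]-.57)<.03)&(abs(P[...,1]-.37)<.05);q=P[k];print(len(q), np.percentile(q,[2,50,98],0) if len(q) else 0)
E
```

```text
tag red [263 137  17   7 115] xyz [0.3966 0.318  0.0384] zmax 0.04086895850755767
tag yellow [ 39  89  15  17 160] xyz [0.6822 0.2696 0.0107] zmax 0.013345518478603935
tag yellow [228 136  18   8 130] xyz [0.4394 0.3182 0.0383] zmax 0.03999466247276795
tag yellow [232 216  17  10 155] xyz [0.4383 0.4234 0.037 ] zmax 0.040304975765514395
tag green [195 137  17   7 112] xyz [0.4812 0.3186 0.0385] zmax 0.04027372594751266
tag green [202 216  16  10 129] xyz [0.4802 0.4233 0.0377] zmax 0.04066494332510623
tag blue [161 137  17   7 109] xyz [0.5236 0.3189 0.0384] zmax 0.04069920171197744
tag blue [170 216  17  10 127] xyz [0.5223 0.4242 0.0376] zmax 0.04038928370821132
13.575 [0.3948 0.3706 0.2516] [ 3.1415 -0.0002 -1.5636]
0.01 46 x [0.0442 0.0474] y [-0.0032  0.0013  0.0062]
0.02 50 x [0.045  0.0474] y [-0.0033  0.001   0.0058]
0.03 37 x [0.0447 0.0474] y [-0.0031  0.0016  0.0061]
0.04 40 x [0.0451 0.0474] y [-0.0031  0.0016  0.0059]
0.05 27 x [0.0449 0.0474] y [-0.0033  0.001   0.0056]
0.06 29 x [0.0446 0.0474] y [-0.0031  0.001   0.0062]
0.07 24 x [0.045  0.0475] y [-0.0026  0.0021  0.0061]
0.08 21 x [0.0453 0.0475] y [-0.0031  0.001   0.0055]
zmax [0.0873 0.0899]
t 13.62 pos [0.3951 0.3703 0.2516] rot deg [179.9932  -0.0091 -89.6376] F [ 0.6375 -0.6443 -2.1158] w 0.0097
turn [ 0.0068 -0.0091 -0.0376] shift now-axes [-0.002  -0.002   0.0516] after-turn axes [-0.002  -0.002   0.0516]
1247 [[0.5636 0.341  0.1008]
 [0.565  0.3683 0.1193]
 [0.574  0.3983 0.1225]]
```

Call:
move_arm --rows "0 0 0 -0.0025 -0.0023 0.02 0;0 0 0 0 0 0.04 0;0 0 0 0 0 0.03 0;0 0 0 0 0 0.01 0;0 0 0 0 0 0.01 0;0 0 0 0 0 0.015 0;0 0 0 0 0 0.015 0;0 0 0 0 0 0 0"

```text
t: 14.62
eef_pos: [0.3967, 0.3726, 0.1102]
ee_rot: [3.14, -0.002, -1.564]
force: [0.3, 0.1, -1.2]
width: 0.0089
gripper_force: 50.0
```

Free of contact and down in the slot. I set it on the floor and release it.

Call:
move_arm --rows "0 0 0 0 0 0.003 0;0 0 0 0 0 0.002 0;0 0 0 0 0 0 0;0 0 0 0 0 0 0.02;0 0 0 0 0 0 0.02"

```text
t: 15.25
eef_pos: [0.3974, 0.3735, 0.1068]
ee_rot: [-3.141, 0.0, -1.564]
force: [-0.2, -0.3, -0.5]
width: 0.0191
gripper_force: 0.0
```

Call:
move_arm --rows "0 0 0 0 0 -0.02 0.02;0 0 0 0 0 -0.04 0.02;0 0 0 0 0 -0.04 0.02;0 0 0 0.045 -0.02 0 0.02;0 0 0 0.05 -0.02 0 0.02;0 0 0 0.05 -0.02 0 0.02;0 0 0 0.045 -0.018 0 0.02;0 0 3.4 0 0 0 0.02"

```text
t: 16.25
eef_pos: [0.4772, 0.1811, 0.2068]
ee_rot: [-3.141, 0.0, -1.628]
force: [-0.3, 0.3, -0.9]
width: 0.02
gripper_force: 0.0
```

Call:
move_arm --rows "0 0 0 0 0 0 0.02;0 0 0 0 0 0 0.02"

```text
t: 16.5
eef_pos: [0.4764, 0.1842, 0.2066]
ee_rot: [-3.141, 0.0, -1.622]
force: [-0.6, 0.3, 0.2]
width: 0.02
gripper_force: 0.0
```

```bash
python3 look.py w7; python3 go.py .4756 .1833 .102 -93
```

```text
plate yellow [ 307  142   26  105 1755] centre [0.4313 0.1753] mean [0.4316 0.1722] ext [0.0138 0.0832] yaw -2.824595 z 0.11889713722914952
plate green [ 347  144   36  103 2203] centre [0.3901 0.1788] mean [0.3907 0.1767] ext [0.0128 0.081 ] yaw -2.7338285 z 0.11883094318186156
plate blue [ 269  147   12  111 1181] centre [0.4739 0.1819] mean [0.4737 0.1787] ext [0.0129 0.0893] yaw -3.2555661 z 0.11896893220070681
16.5 [0.4764 0.1842 0.2066] [-3.1414  0.0001 -1.6219]
t 16.55 pos [0.4764 0.1844 0.2066] rot deg [-179.9927    0.0014  -92.9158] F [-0.5081 -0.187   0.198 ] w 0.0199
turn [-0.0073  0.0014  0.0842] shift now-axes [0.0011 0.0007 0.1046] after-turn axes [0.0011 0.0007 0.1046]
```

Call:
move_arm --rows "0 0 0 0.001 0.0008 0.03 0.02;0 0 0 0 0 0.035 0.02;0 0 0 0 0 0.025 0.02;0 0 0 0 0 0.0146 0.02;0 0 0 0 0 0 0.02;0 0 0 0 0 0 0;0 0 0 0 0 0 0;0 0 0 0 0 0 0"

```text
t: 17.55
eef_pos: [0.4753, 0.1834, 0.1029]
ee_rot: [-3.142, 0.001, -1.624]
force: [-5.1, 2.6, 3.7]
width: 0.0097
gripper_force: 50.0
```

Call:
move_arm --rows "0 0 0 0 0 0 0;0 0 0 0 0 -0.01 0;0 0 0 0 0 -0.02 0;0 0 0 0 0 -0.03 0;0 0 0 0 0 -0.03 0;0 0 0 0 0 -0.03 0;0 0 0 0 0 -0.03 0;0 0 -3.4 0 0 0 0"

```text
t: 18.55
eef_pos: [0.477, 0.1834, 0.2561]
ee_rot: [-3.136, 0.003, -1.563]
force: [0.7, 0.1, -1.2]
width: 0.0096
gripper_force: 50.0
```

Call:
move_arm --rows "0 0 0 -0.04 -0.01 0 0;0 0 0 -0.05 -0.012 0 0;0 0 0 -0.05 -0.013 0 0;0 0 0 -0.05 -0.012 0 0;0 0 0 0 0 0 0;0 0 0 0 0 0 0;0 0 0 0 0 0 0"

```text
t: 19.42
eef_pos: [0.5214, 0.3722, 0.2528]
ee_rot: [-3.141, 0.0, -1.565]
force: [-0.7, -0.1, -1.2]
width: 0.0099
gripper_force: 50.0
```

```bash
python3 look.py w8|grep -v plate; python3 inhand.py w8|sed -n '4p;8p;9p'; python3 go.py .5243 .3737 .11 -89.6
```

```text
tag red [364 136  19   7 117] xyz [0.3961 0.3178 0.0385] zmax 0.04044409437707097
tag yellow [140  88  14  18 160] xyz [0.682  0.2696 0.0107] zmax 0.016341611905461573
tag yellow [331 135  18   8 120] xyz [0.4384 0.3181 0.0385] zmax 0.04067481021400032
tag yellow [229 153   9   6  41] xyz [0.5701 0.3389 0.0447] zmax 0.0466193984432241
tag yellow [326 215  17  10 152] xyz [0.4371 0.4237 0.0369] zmax 0.04007591896899021
tag green [298 136  16   7 112] xyz [0.481  0.3184 0.0385] zmax 0.040464896688795104
tag green [296 215  15  10 126] xyz [0.48   0.4233 0.0378] zmax 0.04051228590026268
tag blue [264 136  16   7 111] xyz [0.5221 0.3187 0.0385] zmax 0.040512957507444436
19.425 [0.5214 0.3722 0.2528] [-3.141   0.0004 -1.5648]
0.04 39 x [0.0443 0.0466] y [-0.0031  0.001   0.0059]
0.08 20 x [0.0446 0.0467] y [-0.0028  0.0018  0.0055]
zmax [0.0876 0.0911]
t 19.48 pos [0.5214 0.3723 0.2528] rot deg [-179.9614    0.0348  -89.6617] F [ 0.5024  0.2528 -0.8405] w 0.0096
turn [-0.0387  0.0348 -0.0617] shift now-axes [-0.0013 -0.0028  0.1428] after-turn axes [-0.0014 -0.0029  0.1428]
```

Call:
move_arm --rows "0 0 0 -0.0013 -0.0023 0.02 0;0 0 0 0 0 0.04 0;0 0 0 0 0 0.03 0;0 0 0 0 0 0.01 0;0 0 0 0 0 0.01 0;0 0 0 0 0 0.015 0;0 0 0 0 0 0.0175 0;0 0 0 0 0 0 0"

```text
t: 20.48
eef_pos: [0.5229, 0.3737, 0.1075]
ee_rot: [3.139, -0.002, -1.564]
force: [-0.9, -0.2, -0.9]
width: 0.0095
gripper_force: 50.0
```

Call:
move_arm --rows "0 0 0 0 0 0.003 0;0 0 0 0 0 0.002 0;0 0 0 0 0 0 0"

```text
t: 20.85
eef_pos: [0.5239, 0.3748, 0.1049]
ee_rot: [-3.141, 0.001, -1.564]
force: [0.3, -0.7, 0.2]
width: 0.0097
gripper_force: 50.0
```

Call:
move_arm --rows "0 0 0 0 0 0 0.02;0 0 0 0 0 0 0.02;0 0 0 0 0 -0.02 0.02;0 0 0 0 0 -0.04 0.02;0 0 0 0 0 -0.04 0.02;0 0 0 0.045 0.022 0 0.02;0 0 0 0.05 0.023 0 0.02;0 0 0 0.05 0.023 0 0.02"

```text
t: 21.85
eef_pos: [0.4558, 0.2277, 0.2044]
ee_rot: [-3.141, 0.0, -1.564]
force: [-0.3, 0.1, 1.0]
width: 0.0204
gripper_force: 0.0
```

Call:
move_arm --rows "0 0 0 0.048 0.022 0 0.02;0 0 3.4 0 0 0 0.02;0 0 0 0 0 0 0.02;0 0 0 0 0 0 0.02"

```text
t: 22.35
eef_pos: [0.4352, 0.1814, 0.2044]
ee_rot: [-3.141, 0.0, -1.622]
force: [-0.2, 0.8, 0.5]
width: 0.0195
gripper_force: 0.0
```

```bash
python3 look.py w9; python3 go.py .4332 .180 .102 -93
```

```text
plate yellow [ 270  146   13  113 1296] centre [0.4313 0.1783] mean [0.4312 0.1753] ext [0.0135 0.089 ] yaw -2.8950279 z 0.11889383366370787
tag yellow [ 82 253  14  15 129] xyz [0.6815 0.2692 0.0107] zmax 0.01278928241953714
plate green [ 308  149   25   98 1547] centre [0.3897 0.1754] mean [0.3898 0.1732] ext [0.0118 0.0745] yaw -2.9513564 z 0.11885705750370702
22.35 [0.4352 0.1814 0.2044] [-3.1414  0.0001 -1.6221]
t 22.4 pos [0.4351 0.1814 0.2043] rot deg [179.994   -0.0113 -92.9476] F [-0.2671  0.5793 -0.216 ] w 0.0198
turn [ 0.006  -0.0113  0.0524] shift now-axes [0.0015 0.0018 0.1023] after-turn axes [0.0015 0.0019 0.1023]
```

Call:
move_arm --rows "0 0 0 0.0015 0.002 0.03 0.02;0 0 0 0 0 0.035 0.02;0 0 0 0 0 0.025 0.02;0 0 0 0 0 0.0123 0.02;0 0 0 0 0 0 0.02;0 0 0 0 0 0 0;0 0 0 0 0 0 0;0 0 0 0 0 0 0"

```text
t: 23.4
eef_pos: [0.4329, 0.18, 0.103]
ee_rot: [-3.141, 0.001, -1.624]
force: [-5.3, 2.2, 6.4]
width: 0.0099
gripper_force: 50.0
```

Call:
move_arm --rows "0 0 0 0 0 0 0;0 0 0 0 0 -0.01 0;0 0 0 0 0 -0.02 0;0 0 0 0 0 -0.03 0;0 0 0 0 0 -0.03 0;0 0 0 0 0 -0.03 0;0 0 0 0 0 -0.03 0;0 0 -3.4 0 0 0 0"

```text
t: 24.4
eef_pos: [0.434, 0.1801, 0.2552]
ee_rot: [-3.137, 0.003, -1.563]
force: [0.6, -0.9, -2.2]
width: 0.01
gripper_force: 50.0
```

Call:
move_arm --rows "0 0 0 -0.04 0 0 0;0 0 0 -0.05 -0.003 0 0;0 0 0 -0.055 -0.003 0 0;0 0 0 -0.05 0 0 0;0 0 0 0 0 0 0;0 0 0 0 0 0 0;0 0 0 0 0 0 0"

```text
t: 25.28
eef_pos: [0.4376, 0.3736, 0.2525]
ee_rot: [-3.141, 0.0, -1.565]
force: [0.4, -0.4, -1.6]
width: 0.0092
gripper_force: 50.0
```

```bash
python3 look.py w10; python3 inhand.py w10|sed -n '4p;8p;9p'; python3 go.py .4398 .3737 .11 -89.6
```

```text
tag red [298 134  16   8 111] xyz [0.3978 0.3172 0.0388] zmax 0.04028244804530612
plate red [ 296  144   24   94 1579] centre [0.3959 0.3703] mean [0.3964 0.3684] ext [0.01   0.0886] yaw 0.37850606 z 0.12081246916058044
tag yellow [ 73  87  15  18 162] xyz [0.6817 0.2701 0.0107] zmax 0.014446841704179314
tag yellow [264 134  16   8 127] xyz [0.4383 0.3186 0.0383] zmax 0.04046198368925785
tag yellow [160 152   7   5  27] xyz [0.5717 0.3384 0.0446] zmax 0.04623532089406285
plate green [307   0  28  61 836] centre [0.3916 0.2135] mean [0.3919 0.2136] ext [0.0102 0.0298] yaw -2.9904997 z 0.11874733042686025
tag green [230 135  16   6  96] xyz [0.48   0.3188 0.0386] zmax 0.04059414801715239
tag green [234 214  15  10 130] xyz [0.4793 0.4233 0.0377] zmax 0.04048318868575984
tag blue [196 135  16   7 108] xyz [0.523  0.3192 0.0385] zmax 0.04055921818790137
plate blue [ 180  145   39   94 2351] centre [0.5221 0.3722] mean [0.5212 0.3704] ext [0.0112 0.088 ] yaw -0.033246856 z 0.12069667747936524
25.275 [0.4376 0.3736 0.2525] [-3.1414  0.0001 -1.565 ]
0.04 36 x [0.0443 0.0466] y [-0.0031  0.0013  0.0059]
0.08 21 x [0.0448 0.0467] y [-0.0027  0.001   0.0055]
zmax [0.0874 0.0905]
t 25.32 pos [0.4377 0.3736 0.2526] rot deg [-179.9782    0.023   -89.6746] F [-1.1357  0.2438 -0.9139] w 0.0099
turn [-0.0218  0.023  -0.0746] shift now-axes [-0.     -0.002   0.1426] after-turn axes [-0.0001 -0.0021  0.1426]
```

Call:
move_arm --rows "0 0 0 0 -0.0018 0.02 0;0 0 0 0 0 0.04 0;0 0 0 0 0 0.03 0;0 0 0 0 0 0.01 0;0 0 0 0 0 0.01 0;0 0 0 0 0 0.015 0;0 0 0 0 0 0.0175 0;0 0 0 0 0 0 0"

```text
t: 26.32
eef_pos: [0.4389, 0.374, 0.1085]
ee_rot: [3.14, -0.002, -1.564]
force: [0.3, -0.7, -1.1]
width: 0.0097
gripper_force: 50.0
```

Call:
move_arm --rows "0 0 0 0 0 0.003 0;0 0 0 0 0 0.002 0;0 0 0 0 0 0 0"

```text
t: 26.7
eef_pos: [0.4396, 0.3749, 0.105]
ee_rot: [-3.141, 0.001, -1.564]
force: [0.4, 0.4, -0.7]
width: 0.0098
gripper_force: 50.0
```

Call:
move_arm --rows "0 0 0 0 0 0 0.02;0 0 0 0 0 0 0.02;0 0 0 0 0 -0.02 0.02;0 0 0 0 0 -0.04 0.02;0 0 0 0 0 -0.04 0.02;0 0 0 0.045 0.011 0 0.02;0 0 0 0.05 0.012 0 0.02;0 0 0 0.05 0.012 0 0.02"

```text
t: 27.7
eef_pos: [0.4048, 0.228, 0.2047]
ee_rot: [-3.141, 0.0, -1.564]
force: [0.9, 0.5, 0.4]
width: 0.0198
gripper_force: 0.0
```

Call:
move_arm --rows "0 0 0 0.045 0.012 0 0.02;0 0 3.4 0 0 0 0.02;0 0 0 0 0 0 0.02;0 0 0 0 0 0 0.02"

```text
t: 28.2
eef_pos: [0.3938, 0.1847, 0.2047]
ee_rot: [-3.141, 0.0, -1.622]
force: [-0.5, -0.2, -0.6]
width: 0.0202
gripper_force: 0.0
```

```bash
python3 look.py w11; python3 go.py .3917 .185 .102 -93
```

```text
tag red [273 303   9  27 225] xyz [0.3957 0.3264 0.0708] zmax 0.09308375147966635
tag yellow [ 50 252  15  15 131] xyz [0.6816 0.2694 0.0109] zmax 0.012474506849023959
tag yellow [ 62 326  11  15  75] xyz [0.697  0.3861 0.0149] zmax 0.01676497905020824
plate green [ 271  147   12  112 1213] centre [0.3896 0.1827] mean [0.3895 0.1797] ext [0.0126 0.0884] yaw -3.1065044 z 0.11898430074613232
28.2 [0.3938 0.1847 0.2047] [-3.1414  0.0001 -1.6221]
t 28.25 pos [0.3937 0.1847 0.2045] rot deg [179.994   -0.0102 -92.9435] F [-0.0549 -0.3952  0.1907] w 0.02
turn [ 0.006  -0.0102  0.0565] shift now-axes [-0.0002  0.002   0.1025] after-turn axes [-0.0002  0.002   0.1025]
```

Call:
move_arm --rows "0 0 0 0 0.0022 0.03 0.02;0 0 0 0 0 0.035 0.02;0 0 0 0 0 0.025 0.02;0 0 0 0 0 0.0125 0.02;0 0 0 0 0 0 0.02;0 0 0 0 0 0 0;0 0 0 0 0 0 0;0 0 0 0 0 0 0"

```text
t: 29.25
eef_pos: [0.3912, 0.1849, 0.103]
ee_rot: [-3.141, 0.002, -1.624]
force: [-6.3, 2.3, 3.5]
width: 0.0094
gripper_force: 50.0
```

Call:
move_arm --rows "0 0 0 0 0 0 0;0 0 0 0 0 -0.01 0;0 0 0 0 0 -0.02 0;0 0 0 0 0 -0.03 0;0 0 0 0 0 -0.03 0;0 0 0 0 0 -0.03 0;0 0 0 0 0 -0.03 0;0 0 -3.4 0 0 0 0"

```text
t: 30.25
eef_pos: [0.3925, 0.185, 0.2558]
ee_rot: [-3.137, 0.004, -1.563]
force: [-0.0, -1.0, -1.3]
width: 0.0093
gripper_force: 50.0
```

Call:
move_arm --rows "0 0 0 -0.04 -0.02 0 0;0 0 0 -0.05 -0.022 0 0;0 0 0 -0.05 -0.022 0 0;0 0 0 -0.05 -0.024 0 0;0 0 0 0 0 0 0;0 0 0 0 0 0 0;0 0 0 0 0 0 0"

```text
t: 31.12
eef_pos: [0.478, 0.3742, 0.2531]
ee_rot: [-3.141, 0.001, -1.565]
force: [-1.0, -0.5, -0.7]
width: 0.0098
gripper_force: 50.0
```

```bash
python3 look.py w12; python3 inhand.py w12|sed -n '4p;8p;9p'; python3 go.py .4820 .3737 .11 -89.6
```

```text
tag red [329 134  18   7 114] xyz [0.3976 0.3177 0.0384] zmax 0.04052632334885553
plate red [ 325  143   37   95 2293] centre [0.3963 0.3708] mean [0.397  0.3684] ext [0.0099 0.0892] yaw 0.46864405 z 0.12079102681602671
tag yellow [105  86  15  18 161] xyz [0.6819 0.2695 0.0108] zmax 0.01335070250846554
tag yellow [296 134  17   7 115] xyz [0.4393 0.318  0.0385] zmax 0.04033125083484573
plate yellow [ 294  145   24   95 1564] centre [0.4384 0.3728] mean [0.4387 0.3706] ext [0.0102 0.0887] yaw 0.41551203 z 0.12083594638660883
tag yellow [193 151  11   6  35] xyz [0.5706 0.3388 0.0445] zmax 0.05434467702470014
tag green [263 134  16   7 110] xyz [0.4805 0.3183 0.0384] zmax 0.04041182485289929
tag blue [229 134  16   7 108] xyz [0.5221 0.3185 0.0387] zmax 0.04129092510693583
plate blue [ 222  145   26   94 1633] centre [0.5224 0.3727] mean [0.5218 0.3704] ext [0.0107 0.089 ] yaw 0.3867296 z 0.12082844841500312
31.125 [0.478  0.3742 0.2531] [-3.141   0.0007 -1.5646]
0.04 34 x [0.0445 0.047 ] y [-0.0031  0.0016  0.006 ]
0.08 19 x [0.0448 0.047 ] y [-0.0029  0.0018  0.0056]
zmax [0.0899 0.0906]
t 31.18 pos [0.478  0.3741 0.2531] rot deg [-179.9566    0.0492  -89.6449] F [ 0.1941  0.9159 -0.7035] w 0.0094
turn [-0.0435  0.0492 -0.0449] shift now-axes [ 0.0006 -0.0039  0.1431] after-turn axes [ 0.0005 -0.004   0.1431]
```

Call:
move_arm --rows "0 0 0 0.0005 -0.0038 0.02 0;0 0 0 0 0 0.04 0;0 0 0 0 0 0.03 0;0 0 0 0 0 0.01 0;0 0 0 0 0 0.01 0;0 0 0 0 0 0.015 0;0 0 0 0 0 0.0175 0;0 0 0 0 0 0 0"

```text
t: 32.17
eef_pos: [0.4813, 0.3736, 0.1078]
ee_rot: [3.14, -0.002, -1.564]
force: [0.3, -1.2, -1.2]
width: 0.0096
gripper_force: 50.0
```

Call:
move_arm --rows "0 0 0 0 0 0.003 0;0 0 0 0 0 0.002 0;0 0 0 0 0 0 0"

```text
t: 32.55
eef_pos: [0.4822, 0.3747, 0.105]
ee_rot: [-3.141, 0.001, -1.564]
force: [-0.1, -0.1, -0.9]
width: 0.0097
gripper_force: 50.0
```

Call:
move_arm --rows "0 0 0 0 0 0 0.02;0 0 0 0 0 0 0.02;0 0 0 0 0 -0.02 0.02;0 0 0 0 0 -0.04 0.02;0 0 0 0 0 -0.06 0.02;0 0 0 0.06 0 -0.04 0.02;0 0 0 0.06 0 0 0.02;0 0 0 0 0 0 0.02"

```text
t: 33.55
eef_pos: [0.4824, 0.2595, 0.2606]
ee_rot: [-3.14, 0.002, -1.567]
force: [0.3, 0.5, -0.3]
width: 0.0199
gripper_force: 0.0
```

```bash
python3 look.py w13
python3 - <<'E'
from h import *
st=arm.get_state();P=cloud("wrist",np.load("w13.npz")["d"],st);print(st["eef_pos"])
k=(P[...,2]>.10)&(P[...,2]<.15)&(abs(P[...,0]-.57)<.03)&(abs(P[...,1]-.37)<.05);q=P[k];print(len(q), np.percentile(q,[2,50,98],0) if len(q) else 0)
im,d=arm.grab_frame("top");cv2.imwrite("pics/t13.png",cv2.resize(im[120:320,170:430],None,fx=3,fy=3))
E
```

```text
tag yellow [125 176  13  14 123] xyz [0.6819 0.2704 0.0107] zmax 0.013481057679997688
tag yellow [204 237   9   4  32] xyz [0.57   0.3398 0.0449] zmax 0.046373508197926516
plate green [267 216  14  61 537] centre [0.4813 0.3391] mean [0.4811 0.338 ] ext [0.0091 0.0238] yaw 1.4746901 z 0.12086598142795263
plate green [269 303   9  21 150] centre [0.4804 0.4013] mean [0.481  0.4013] ext [0.0083 0.0299] yaw 0.109710805 z 0.12107392997402563
tag blue [236 217  15  23 244] xyz [0.522  0.3279 0.0386] zmax 0.07339022415877344
33.55 [0.4824 0.2595 0.2606] [-3.1404  0.0015 -1.5669]
[0.4827 0.261  0.2602]
0 0
```

View pics/w13.png

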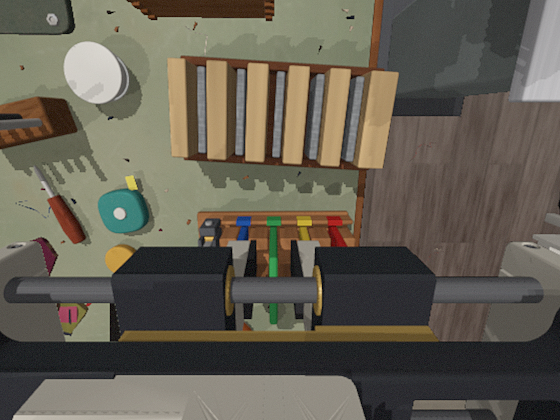

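The press is empty and the plates stand in their own slots (blue 245, green 273, yellow 303, red 335). I back off and check everything with the top and side cameras.

Call:
move_arm --rows "0 0 0 0.05 0 -0.02 0.02;0 0 0 0.06 0 -0.02 0.02;0 0 0 0.06 0 0 0.02;0 0 0 0.06 0 0 0.02;0 0 0 0.06 0 0 0.02;0 0 0 0.06 0 0 0.02;0 0 0 0 0 0 0.02;0 0 0 0 0 0 0.02"

```text
t: 34.65
eef_pos: [0.4854, -0.0864, 0.2986]
ee_rot: [3.141, -0.0, -1.565]
force: [-0.7, -0.3, 0.6]
width: 0.0203
gripper_force: 0.0
```

Run:
```python
from h import *
HUE['green']=[(45,85)]
im,d=arm.grab_frame("top");s,_=arm.grab_frame("side");P=cloud("top",d)
for c in HUE:
    m=mask(im,c,110,50)>0;k=m&(P[...,2]>.112)&(P[...,2]<.14)&(P[...,1]>.3)&(P[...,1]<.45);q=P[k]
    k2=m&(P[...,2]>.03)&(P[...,2]<.042)&(P[...,1]>.29)&(P[...,1]<.46);q2=P[k2]
    print(c,len(q),"top",np.median(q,0),"tags x",np.median(q2[:,0]) if len(q2) else 0,[np.median(q2[q2[:,1]<.37][:,1]) if (q2[:,1]<.37).any() else 0,np.median(q2[q2[:,1]>.37][:,1]) if (q2[:,1]>.37).any() else 0])
k=(P[...,2]>.112)&(P[...,2]<.16)&(abs(P[...,0]-.57)<.02)&(abs(P[...,1]-.37)<.05);print("guide",np.percentile(P[k],[2,50,98],0))
a=cv2.resize(im[185:315,230:320],(360,520),interpolation=cv2.INTER_CUBIC);b=cv2.resize(s[170:300,140:250],(440,520),interpolation=cv2.INTER_CUBIC)
cv2.imwrite("pics/f.png",np.hstack([a,b]))
```

```text
red 279 top [0.3973 0.3727 0.122 ] tags x 0.3978768258960608 [np.float64(0.31894181806460864), np.float64(0.42759833450337853)]
yellow 255 top [0.4391 0.3773 0.1222] tags x 0.4395723072226717 [np.float64(0.31937718069597104), np.float64(0.4281525179589448)]
green 193 top [0.4807 0.3727 0.1223] tags x 0.48255479967830417 [np.float64(0.318425781932141), np.float64(0.4285423652799817)]
blue 227 top [0.522  0.3736 0.1224] tags x 0.5192883659803934 [np.float64(0.32012481253039765), np.float64(0.42441856777389264)]
guide [[0.5652 0.3444 0.1136]
 [0.5698 0.3725 0.1223]
 [0.5754 0.401  0.1257]]
```

View pics/f.png

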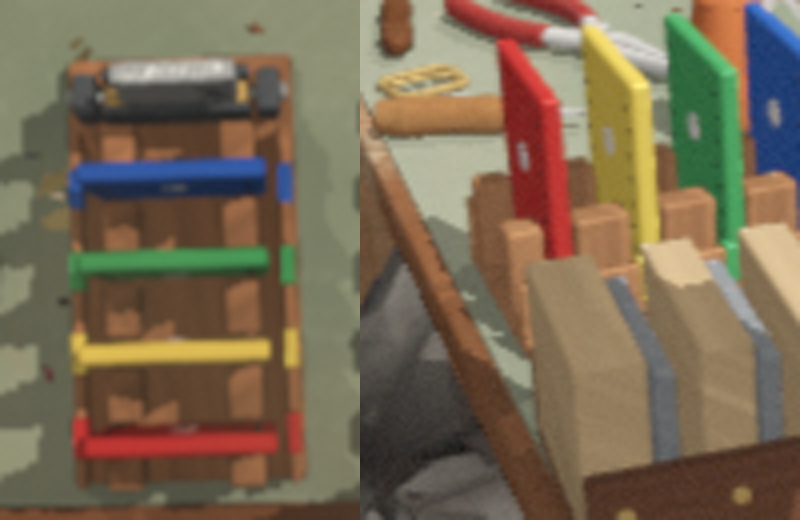

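The top view (left) shows blue, green, yellow and red each beside its own tag, and the guide in the clip. All tops read 0.122 m, so every plate is down on its floor.

```bash
python3 -c "
from station import arm
print(arm.job_done())"
```

```text
the job is handed in; nothing more can be done
None
```

I moved all four templates from the press into the rack slots of their own colours, pushed the steel guide home in the clip, and handed the job in after about 35 s. The last camera check showed every plate top at 0.122 m, which means each is down on its floor; the hand-in itself returned no verdict.

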